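# Bring up the hidden well of a tube counter by fingertip and load a tube

### The arm

A 6-joint arm with a two-finger parallel gripper is mounted at the origin on a cart in front of the work surface, level with it; the furniture and walls round the work are solid. World frame = base frame: x ahead of the robot, y to its left, z up, the work surface at z = 0. Lengths are in mm, angles in rad, forces in N, time in s.
With the tool pointing down it reaches from about 350 to 875 mm from the base axis. Payload 4.2 kg.
Tool frame: the origin (TCP) lies between the finger pads; the fingertips stand 25 mm ahead of it and the grasp point (between the pads) lies 6 mm ahead of it; z points along the fingers, y is the line along which they close (so a half turn about z gives the same grasp; the last joint's range is limited). The gripper opens to 85 mm and grips with 20 to 120 N. Pads are 22 mm wide; open, the fingers measure 114 mm over their backs; the gripper's body (76 mm by 85 mm) begins 54 mm behind the grasp point. The pads swing forward as they close: fully open they stand 13 mm farther back than shut.
Start: joints at [1.522, 0.385, 0.008, 0, -1.194, -0.259], TCP at [189.319, 595.615, 256.312] pointing down, gripper open.
Joint ranges: [-3.14, 3.14], [-1.21, 2.06], [-1.07, 1.41], [-3.16, 2.05], [-2.99, -0.16], [-3.1, 3.1]. Speed limits (rad/s): [2.79, 2.79, 3.14, 3.14, 3.14, 3.14].

### API

Orientations are given as a unit quaternion [x, y, z, w].
In Python, from bench import arm gives the robot as it stands.
- The arm moves only by the shell command python3 -m pendant 'ROWS'. ROWS is JSON, a list of rows, each a list of 7 numbers: the shift along the tool's x, y, z in m, then the turn, a rotation vector about the tool's x, y, z in degrees, then the finger opening in m, from 0 to 0.0854. In form: [[x, y, z, wx, wy, wz, fingers], ...]. A call has 1 to 12 rows; each row shifts and turns the commanded pose from where the row before left it, along the tool's axes as they then stand; what a row does not reach is not made up. A row lasts 1/10 s, in which the tool goes at most 50 mm and 8.59 degrees, less where a joint would pass 70% of its speed; a pose out of reach is approached as far as the arm can. A call is refused whole if a number of a shift passes 0.05 or a number of a turn 8.59, either way. A call with a gripper value outside its range is refused whole. The fingers move at their own pace and stop on an object; the grip force is fixed at half the most. Time passes only in rows, so rows that do not move let the fingers close. It gives the time, the measured TCP pose, the force, the opening and the grip force at its end, in the units of the state.
- arm.read_state(): the state, without advancing time (a new reading comes with each control period).
- arm.get_image(name): name is "side" or "top"; returns a dict with "image" (420x560x3 uint8, red, green, blue), "fx", "fy", "cx", "cy" (pixels), "xyz" and "rotation" of the camera in the world. Camera axes: x right, y down, z forward; pixel columns grow to the right and rows downward; lengths in mm; the calibration is good to about 2 mm. A picture is of the moment at which its call begins. There is no depth.
- arm.job_done(): hands the job in; it is judged then, once.
The state is a dict: "clock": time; "joints": joint angles; "joint_vel": joint speeds; "joint_efforts": joint torques, N m; "position": TCP position; "ee_rot": TCP orientation; "contact_force": force on the tool from outside, world axes, zero at the start; "wrist_torque": the same for the moment, N m; "gripper_width": finger opening in mm; "grasp_force": force on a finger pad.
Only numpy, scipy, OpenCV 4.12 (cv2) and the standard library are available. Lean on these libraries where they do the work, as an engineer would, in place of code of your own. Each camera call takes 0.05 s, during which the arm holds its last target. There are 200 camera calls.

### The job

Load the tube counter: with a closed fingertip on top of the black rubber hand wheel, stroke the drum round until its one well, now out of sight in the housing, points straight up, and let it rest there. Then take the capped sample tube from the rack, push it all the way into the well until the cap sits on the mouth, and let go. The drum runs in a sprung bearing, so never press on it with more than 18 N, by finger or by tube, and leave the other things on the bench where they are.

Things in the scene. Friction and masses are not known exactly. Their poses are not given: they have to be found in the camera images.
- counter: Tube counter, white, dark display in front, fixed. Origin on the bench; x to its back, y to its left. Housing x -70..58, y -105..105, z 0..165 mm. In its open top a drum turns on a level axis along x at y 0, z 115 mm, both ways without end, drag 1 to 2 N at the tyre, and stays where left. Its bearing is sprung and gives downwards: 2 N to begin, then 6 N per mm, 6 mm at most.
- wheel_top (a point): Top of the drum's hand wheel, fixed, x 12, y 0, z 203 mm in the counter, 88 mm over the axis. Black rubber tyre, radius 88 mm, 30 mm wide along x, between fixed metal guard discs of radius 84 mm (x -13 to 35.5 mm over all). It runs 1.5 mm out of true; friction 0.7 to 1.1. Strokes to 60 mm/s hold if the fingers' closing line lies along the axle; across it the fingers give and slip.
- well (a point): Mouth of the drum's only well, 60 mm from the axis, x -34 mm in the counter, in a metal carrier of radius 62 mm, 34 mm wide. It turns with the drum; its z axis points out of the well; on top the mouth is 175 mm over the bench. Well 17.8 mm wide, 75 deep, bevel 1.8. A white line on the tyre is at its angle, black lines on the guards mark the top. Start: 63 to 180 degrees off, either way.
- tube: Sample tube with a ribbed grey cap, 96 mm long, 21 to 42 g, loose, upright in the rack. Origin at the middle of its foot, z towards the cap. Body 16 mm in diameter, foot rounded; cap 23 mm in diameter from 72 to 96 mm; its underside stops on the well's mouth (foot then 72 mm below the mouth).
- rack: Aluminium tube rack, 56 x 174 mm, 94 mm high, fixed, left or right of the counter. Origin at the middle of its underside, y along its row of holes at y -51, -17, 17, 51 mm. The tube hangs by its cap in the hole at y -17 mm, the cap's underside on the rack's top; the others are empty.
- jar: Small jar with a white cap, 46 mm wide, 78 mm high, loose; leave alone. Origin under its middle.
- cup: White specimen cup with a white lid, 60 mm wide and high, loose; leave alone. Origin under its middle.
- cup_tall_lid: White specimen cup with an orange lid, 60 mm wide and high, loose; leave alone. Origin under its middle.
- alcohol: Tall white bottle with a red cap, 60 mm wide, 200 mm high, loose; leave alone. Origin under its middle.

How it is judged:
By the outcome, as a careful person would: the job done as asked, in the order asked, and still so for the second after the job is handed in, with the robot touching nothing.
It also fails if it takes over 72 s, if anything falls off the work surface, if the arm or the gripper's body presses on something with over 40 N, if the wrist force passes 120 N, or if a joint passes its speed limit or range.

## Working session

There is one attempt and no reset: what is moved stays moved. The work goes in short steps, Python scripts to look and compute and a shell command to move; the robot and the scene stay as the last step left them, time stands still between calls to the robot, and variables do not carry over. Pictures are saved under pics/ and viewed, at most 10 in all, crops included, and the job is handed in when it is done.

```bash
mkdir -p pics; ls; python3 - <<'E'
from bench import arm
import cv2,numpy as np
s=arm.read_state();print({k:np.round(v,3).tolist() for k,v in s.items()})
for n in("side","top"):
    d=arm.get_image(n);cv2.imwrite(f"pics/{n}0.png",d["image"][:,:,::-1])
    print(n,d["fx"],d["fy"],d["cx"],d["cy"],np.round(d["xyz"],1).tolist(),np.round(d["rotation"],4).tolist())
E
```

```text
pics
{'clock': 0.0, 'joints': [1.522, 0.386, 0.007, -0.001, -1.194, -0.259], 'joint_vel': [-0.002, -0.0, 0.001, -0.001, 0.0, -0.0], 'joint_efforts': [-0.001, -39.229, 18.84, 4.186, -0.005, -0.0], 'position': [189.182, 595.097, 255.199], 'ee_rot': [0.988, -0.153, -0.0, 0.001], 'contact_force': [0.802, 0.3, -0.067], 'wrist_torque': [-0.018, -0.001, 0.041], 'grasp_force': 0.0, 'gripper_width': 85.563}
side 389.48667180441157 389.48667180441157 282.3253819176175 209.30909389941021 [-92.5, -773.4, 672.8] [0.8236, -0.2305, 0.1477, -0.4968]
top 400.6431100126182 400.6431100126182 273.0360124543004 207.2950909194028 [263.9, 93.2, 1237.0] [-0.6999, 0.7094, -0.0585, 0.0592]
```

View pics/side0.png

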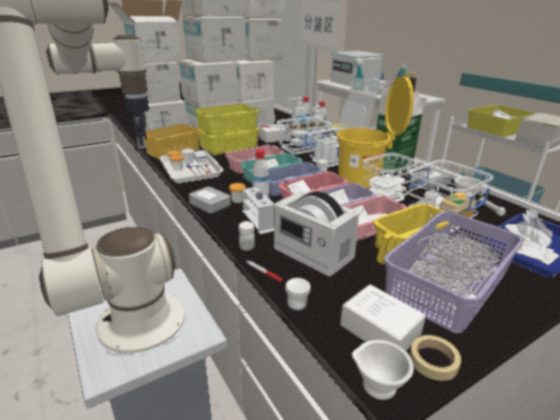

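View pics/top0.png

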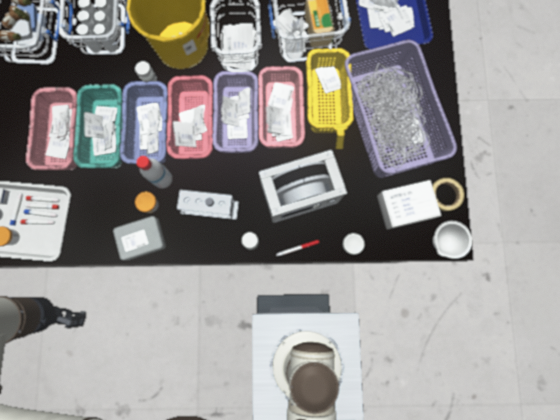

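The side view shows the counter at about (315,230) and the rack at about (262,210). In the top view the counter is at about (303,186) and the rack at about (208,204), with the bottle behind the rack and the jar at (250,240). Next I'll zoom in on both.

```bash
python3 - <<'E'
import cv2,numpy as np
t=cv2.imread("pics/top0.png");s=cv2.imread("pics/side0.png")
a=cv2.resize(t[145:225,165:355],(798,336),interpolation=cv2.INTER_CUBIC)  # 4.2
b=cv2.resize(s[180:275,235:365],(356,260),interpolation=cv2.INTER_CUBIC)
c=np.zeros((600,798,3),np.uint8);c[:336]=a;c[338:598,:356]=b
cv2.imwrite("pics/z0.png",c)
E
```

```text
(no output)
```

View pics/z0.png

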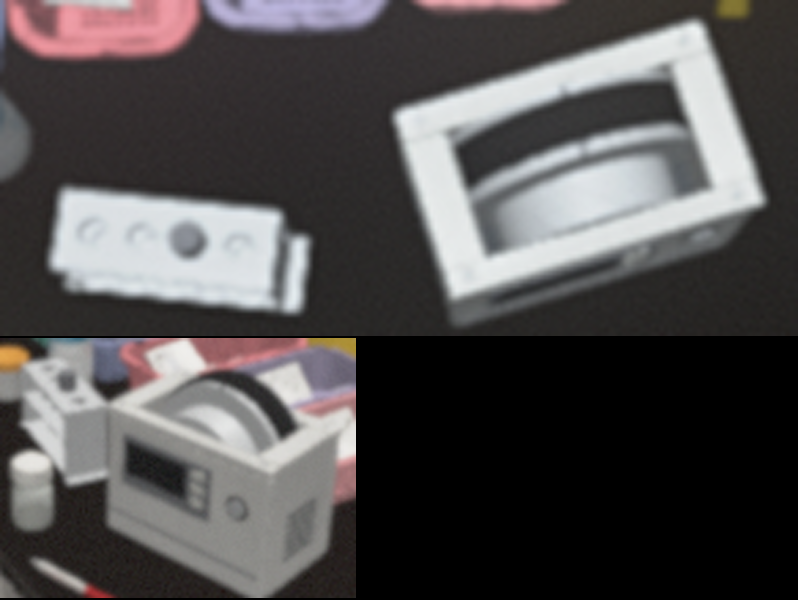

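The crop shows the housing top corners at (450,297), (765,204), (394,112) and (703,22). The guard top marks are at (585,148) and (565,90). The tyre top is visible with no white line in view, and the tube cap is in the third rack hole at (187,240).

```bash
cat > h.py <<'E'
import numpy as np, cv2
from scipy.spatial.transform import Rotation as R
from scipy.optimize import least_squares
CAM={"side":(389.4867,282.3254,209.3091,[-92.5,-773.4,672.8],[0.8236,-0.2305,0.1477,-0.4968]),
"top":(400.6431,273.036,207.2951,[263.9,93.2,1237.0],[-0.6999,0.7094,-0.0585,0.0592])}
def proj(n,P):
    f,cx,cy,t,q=CAM[n]; p=R.from_quat(q).inv().apply(np.atleast_2d(P)-np.array(t))
    return np.c_[f*p[:,0]/p[:,2]+cx,f*p[:,1]/p[:,2]+cy]
def back(n,u,v,z):
    f,cx,cy,t,q=CAM[n]; d=R.from_quat(q).apply([(u-cx)/f,(v-cy)/f,1]);t=np.array(t)
    return t+d*(z-t[2])/d[2]
def pose(p,L): 
    c,s=np.cos(p[2]),np.sin(p[2]); L=np.array(L,float)
    return np.c_[p[0]+c*L[:,0]-s*L[:,1],p[1]+s*L[:,0]+c*L[:,1],L[:,2]]
def fit(obs,p0):
    f=lambda p:np.concatenate([(proj(n,pose(p,[l]))-uv).ravel() for n,l,uv in obs])
    r=least_squares(f,p0,loss="soft_l1");return r.x,f(r.x).reshape(-1,2)
E
python3 - <<'E'
from h import *
T=lambda x,y:(165+x/4.2-.4,145+y/4.2-.4)
S=lambda x,y:(235+x/2.738-.3,180+(y-338)/2.738-.3)
ot=[("top",(-70,105,165),T(450,297)),("top",(-70,-105,165),T(765,204)),("top",(58,105,165),T(394,112)),("top",(58,-105,165),T(703,22)),
("top",(-13,0,199),T(585,148)),("top",(35.5,0,199),T(565,90))]
os=[("side",(-70,105,165),S(108,403)),("side",(-70,-105,165),S(265,473)),("side",(58,-105,165),S(338,420)),("side",(-70,105,0),S(108,522)),("side",(-70,-105,0),S(258,597))]
for o in(ot,os,ot+os):
    p,r=fit(o,[500,30,.2]);print(np.round(p,3),np.round(r,1).tolist())
rt=[("top",(0,51,94),T(90,231)),("top",(0,17,94),T(141,236)),("top",(0,-17,118),T(187,240)),("top",(0,-51,94),T(238,244)),
("top",(28,87,94),T(60,187)),("top",(28,-87,94),T(282,210)),("top",(-28,87,94),T(52,270)),("top",(-28,-87,94),T(275,292))]
p2,r2=fit(rt,[450,200,0]);print(np.round(p2,3),np.round(r2,1).tolist())
tb=pose(p2,[(0,-17,118)]);print("tube",tb,proj("side",tb),"meas",S(67,376))
for n,u,v,z in(("jar",250,240,78),("cup",354,244,60),("alc",145,161,200),("cupo",145,202,60)):print(n,back("top",u,v,z).round())
E
```

```text
[5.18844e+02 1.32740e+01 2.78000e-01] [[0.7, -0.2], [-0.6, 0.1], [0.7, -0.2], [-0.4, 0.2], [0.2, 1.8], [-0.5, -1.3]]
[5.28768e+02 2.56030e+01 2.73000e-01] [[-0.1, -2.6], [0.6, -3.4], [0.7, -0.3], [-0.3, 1.1], [-1.1, 2.2]]
[5.19621e+02 1.37970e+01 2.76000e-01] [[0.4, -0.5], [-0.8, -0.1], [0.5, -0.5], [-0.6, -0.1], [-0.0, 1.6], [-0.7, -1.6], [-0.8, -0.3], [0.8, -0.5], [1.1, 2.1], [-1.0, 3.8], [-1.0, 5.5]]
[ 4.75769e+02  2.93162e+02 -1.10000e-01] [[0.5, 0.3], [-0.0, 0.2], [-0.7, -1.1], [0.2, 0.5], [-3.3, 0.2], [3.1, 0.4], [-4.1, -0.7], [2.6, -0.2]]
tube [[473.90566972 276.26477864 118.        ]] [[258.88516622 191.431462  ]] meas (259.17041636230823, 193.57874360847333)
jar [364. 161.  78.]
cup [ 349. -143.   60.]
alc [569. 434. 200.]
cupo [483. 475.  60.]
```

```bash
cat >> h.py <<'E'
def delta(target,yaw_y=None,tool=True):
    """tool-frame shift (mm) to TCP target; yaw of tool y (deg) error -> tool wz"""
    from bench import arm
    s=arm.read_state(); M=R.from_quat(s["ee_rot"]).as_matrix()
    print("t",round(s["clock"],2),"pos",np.round(s["position"],1),"F",np.round(s["contact_force"],1),"w",round(s["gripper_width"],1),"g",round(s["grasp_force"],1),"yaw_y",round(np.degrees(np.arctan2(M[1,1],M[0,1])),2),"z",np.round(M[:,2],3))
    print("shift",np.round(M.T@(np.array(target)-s["position"]),1))
E
python3 -m pendant '[[0,0,-0.003,0,0,8.07,0],[0,0,-0.003,0,0,8.07,0],[0,0,-0.003,0,0,8.07,0],[0,0,-0.003,0,0,8.07,0],[0,0,-0.003,0,0,8.07,0],[0,0,-0.003,0,0,8.07,0],[0,0,-0.003,0,0,8.07,0]]'
python3 -c "
from h import *
delta([530.8,16.9,245])"
```

```text
clock: 0.8
position: [189.2, 595.3, 276.8]
ee_rot: [0.796, -0.605, 0.0, 0.001]
contact_force: [0.0, 0.9, 0.1]
gripper_width: 0.3
grasp_force: 0.0
t 0.8 pos [189.2 595.3 276.8] F [0.  0.9 0.1] w 0.3 g 0.0 yaw_y -164.47 z [-0.    -0.001 -1.   ]
shift [ 648.8 -174.2   32.4]
```

```bash
python3 -m pendant '[[0.046,-0.0125,0,0,0,0,0],[0.046,-0.0125,0,0,0,0,0],[0.046,-0.0125,0,0,0,0,0],[0.046,-0.0125,0,0,0,0,0],[0.046,-0.0125,0,0,0,0,0],[0.046,-0.0125,0,0,0,0,0],[0.046,-0.0125,0,0,0,0,0],[0.046,-0.0125,0,0,0,0,0],[0.046,-0.0125,0,0,0,0,0],[0.046,-0.0125,0,0,0,0,0],[0.046,-0.0125,0,0,0,0,0],[0.046,-0.0125,0.005,0,0,0,0]]'
python3 -m pendant '[[0.045,-0.012,0.01,0,0,0,0],[0.03,-0.012,0.01,0,0,0,0],[0,0,0.005,0,0,0,0],[0,0,0,0,0,0,0]]'
python3 - <<'E'
from h import *
delta([530.8,16.9,245])
from bench import arm
t=arm.get_image("top")["image"][:,:,::-1];s=arm.get_image("side")["image"][:,:,::-1]
c=np.zeros((600,798,3),np.uint8)
c[:336]=cv2.resize(t[145:225,165:355],(798,336),interpolation=cv2.INTER_CUBIC)
c[338:598,:356]=cv2.resize(s[160:255,245:375],(356,260),interpolation=cv2.INTER_CUBIC)
cv2.imwrite("pics/z1.png",c)
E
```

```text
clock: 2.0
position: [485.4, 103.9, 272.8]
ee_rot: [0.798, -0.603, 0.0, -0.001]
contact_force: [1.5, 1.3, 0.3]
gripper_width: 0.0
grasp_force: 0.0
clock: 2.4
position: [527.6, 39.3, 245.7]
ee_rot: [0.797, -0.604, -0.001, 0.001]
contact_force: [0.7, 0.8, -0.6]
gripper_width: 0.0
grasp_force: 0.0
t 2.4 pos [527.6  39.3 245.7] F [ 0.7  0.8 -0.6] w 0.0 g 0.0 yaw_y -164.25 z [-0.003 -0.001 -1.   ]
shift [22.4  3.   0.7]
```

View pics/z1.png

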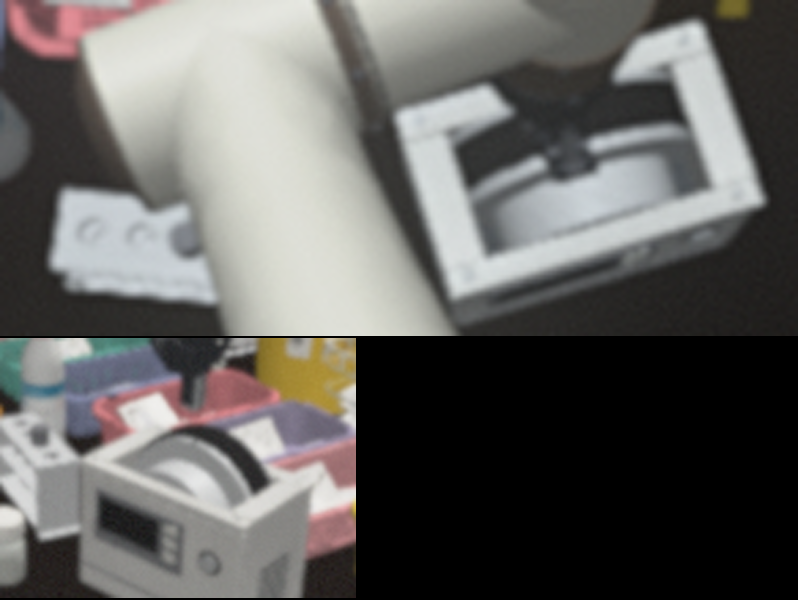

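```bash
python3 -m pendant '[[0.022,0.003,0.005,0,0,0,0],[0.020,0,0.008,0,0,0,0],[0,0,0.002,0,0,0,0],[0,0,0,0,0,0,0]]'
python3 - <<'E'
from h import *
print(proj("top",[[527.6,39.3,220.7]])*1, (165+572/4.2,145+168/4.2), proj("side",[[527.6,39.3,220.7]]),(245+193/2.738,160+(410-338)/2.738))
delta([530.8,16.9,228])
E
```

```text
clock: 2.9
position: [536.5, -0.3, 232.6]
ee_rot: [0.798, -0.602, 0.0, -0.0]
contact_force: [0.1, -0.1, 0.1]
gripper_width: -0.1
grasp_force: 0.0
[[293.15505606 171.98553369]] (301.19047619047615, 185.0) [[314.87399384 185.16501244]] (315.48940832724617, 186.29656683710738)
t 2.9 pos [ 5.365e+02 -3.000e-01  2.326e+02] F [ 0.1 -0.1  0.1] w -0.1 g 0.0 yaw_y -164.07 z [ 0.  0. -1.]
shift [-18.1   0.7   4.6]
```

```bash
python3 - <<'E'
from h import *
from bench import arm
for n in("top","side"):
    d=arm.get_image(n);print(n,[d[k] for k in("fx","cx","cy")],d["xyz"],d["rotation"])
    if n=="top":t=d["image"][:,:,::-1]
    else:s=d["image"][:,:,::-1]
c=np.zeros((600,798,3),np.uint8)
c[:336]=cv2.resize(t[145:225,165:355],(798,336),interpolation=cv2.INTER_CUBIC)
tip=[536.5,-.3,207.6]
p=proj("top",tip)[0];cv2.circle(c,(int((p[0]-165)*4.2),int((p[1]-145)*4.2)),5,(0,0,255),2)
k=cv2.resize(s[160:255,245:375],(356,260),interpolation=cv2.INTER_CUBIC)
p=proj("side",tip)[0];cv2.circle(k,(int((p[0]-245)*2.738),int((p[1]-160)*2.738)),4,(0,0,255),1)
c[338:598,:356]=k
c[338:598,360:]=cv2.resize(t[280:420,230:420],(438,260))
cv2.imwrite("pics/z2.png",c)
print(proj("top",[0,0,0]),back("top",301.2,185,221))
for T in [(450,297),(765,204),(394,112),(703,22)]:print(back("top",165+T[0]/4.2,145+T[1]/4.2,165).round(1))
for S in [(108,403),(265,473),(338,420)]:print(back("side",235+S[0]/2.738,180+(S[1]-338)/2.738,165).round(1))
E
```

```text
top [400.6431100126182, 273.0360124543004, 207.2950909194028] [ 263.90665139   93.16225561 1236.98172408] [-0.6998997   0.7093819  -0.05846272  0.05915947]
side [389.48667180441157, 282.3253819176175, 209.30909389941021] [ -92.52508292 -773.44347905  672.80313746] [ 0.82358304 -0.23049304  0.14766425 -0.49676875]
[[306.86502506 365.40484028]] [492.47180945  19.19202249 221.        ]
[421.2  95.8 165. ]
[ 479.4 -109.6  165. ]
[544.3 130.9 165. ]
[602.7 -74.  165. ]
[424.3  90.8 165. ]
[ 477.3 -108.9  165. ]
[609.6 -61.8 165. ]
```

View pics/z2.png

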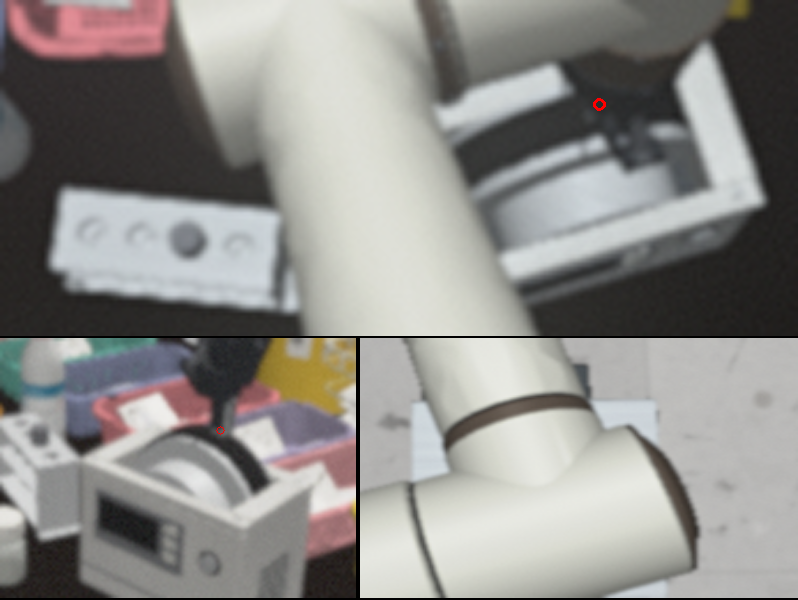

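The circles mark the tip on the tyre in both views, at top crop (599,104) and side crop (221,430), so the calibration agrees. Now I'll touch down gently.

```bash
python3 -m pendant '[[0,0,0.002,0,0,0,0],[0,0,0.002,0,0,0,0],[0,0,0,0,0,0,0]]'; python3 -m pendant '[[0,0,0.001,0,0,0,0],[0,0,0,0,0,0,0]]'; python3 -m pendant '[[0,0,0.001,0,0,0,0],[0,0,0,0,0,0,0]]'
```

```text
clock: 3.3
position: [537.0, -0.7, 228.8]
ee_rot: [0.798, -0.602, 0.0, -0.0]
contact_force: [-1.1, 0.7, 2.4]
gripper_width: -0.0
grasp_force: 1.2
clock: 3.5
position: [537.2, -1.1, 228.2]
ee_rot: [0.798, -0.603, 0.001, -0.0]
contact_force: [-1.0, -0.7, 5.0]
gripper_width: -0.3
grasp_force: 2.5
clock: 3.7
position: [537.4, -1.4, 227.7]
ee_rot: [0.798, -0.602, 0.001, -0.0]
contact_force: [-2.0, -0.3, 7.2]
gripper_width: 0.2
grasp_force: 3.5
```

```bash
python3 -m pendant '[[-0.004,0,0,0,0,0,0],[-0.006,0,0,0,0,0,0],[-0.006,0,0,0,0,0,0]]';python3 -m pendant '[[-0.006,0,0,0,0,0,0],[-0.006,0,0,0,0,0,0],[-0.006,0,0,0,0,0,0]]'
python3 -c "
from h import *
delta([530.8,16.9,228])"
```

```text
clock: 4.0
position: [533.0, 13.6, 228.3]
ee_rot: [0.798, -0.603, 0.001, -0.0]
contact_force: [-1.1, -2.4, 9.0]
gripper_width: -0.6
grasp_force: 4.5
clock: 4.3
position: [527.8, 31.2, 228.1]
ee_rot: [0.798, -0.603, 0.001, -0.0]
contact_force: [-2.0, -0.6, 7.4]
gripper_width: 0.1
grasp_force: 3.7
t 4.3 pos [527.8  31.2 228.1] F [-2.  -0.6  7.4] w 0.1 g 3.7 yaw_y -164.11 z [ 0.002 -0.001 -1.   ]
shift [14.5  1.   0.1]
```

```bash
python3 -m pendant '[[-0.006,0,0.0004,0,0,0,0],[-0.006,0,0.0007,0,0,0,0],[0,0,-0.006,0,0,0,0],[0.015,0,-0.002,0,0,0,0],[0.03,0,0,0,0,0,0],[0.01,0,0.003,0,0,0,0],[0,0,0.003,0,0,0,0],[0,0,0,0,0,0,0]]';python3 -c "
from h import *
delta([530.8,16.9,228])"; python3 -m pendant '[[0,0,0.001,0,0,0,0],[0,0,0.0005,0,0,0,0],[0,0,0,0,0,0,0]]'

```

```text
clock: 5.1
position: [539.3, -10.6, 227.0]
ee_rot: [0.798, -0.603, 0.0, 0.001]
contact_force: [0.8, -2.4, 2.2]
gripper_width: -0.3
grasp_force: 0.8
t 5.1 pos [539.3 -10.6 227. ] F [ 0.8 -2.4  2.2] w -0.3 g 0.8 yaw_y -164.18 z [-0.001 -0.001 -1.   ]
shift [-28.7   0.7  -1. ]
clock: 5.4
position: [539.2, -9.7, 226.5]
ee_rot: [0.798, -0.602, 0.0, 0.0]
contact_force: [-0.8, -2.8, 3.9]
gripper_width: -0.1
grasp_force: 2.7
```

```bash
python3 -m pendant '[[-0.006,0,-0.0005,0,0,0,0],[-0.006,0,-0.0004,0,0,0,0],[-0.006,0,-0.0001,0,0,0,0],[-0.006,0,0,0,0,0,0]]';python3 -m pendant '[[-0.006,0,0,0,0,0,0],[-0.006,0,0,0,0,0,0],[-0.006,0,0,0,0,0,0]]'
python3 -c "
from h import *
delta([530.8,16.9,228])
from bench import arm
s=arm.get_image('side')['image'][:,:,::-1];t=arm.get_image('top')['image'][:,:,::-1]
c=np.zeros((600,798,3),np.uint8)
c[:336]=cv2.resize(t[145:225,165:355],(798,336),interpolation=cv2.INTER_CUBIC)
c[338:598,:356]=cv2.resize(s[160:255,245:375],(356,260),interpolation=cv2.INTER_CUBIC)
cv2.imwrite('pics/z3.png',c)
def bright(s):
  # tyre samples on side/top view: brightness along the tyre centreline
  for n,im in(('side',s),('top',t)):
    o=[]
    for a in range(-50,51,4):
        A=np.radians(a);P=pose([519.6,14.2,.277],[(12,88*np.sin(A),115+88*np.cos(A))]);u,v=proj(n,P)[0];o.append(int(im[int(round(v)),int(round(u))].mean()))
    print(n,o)
bright(s)"
```

```text
clock: 5.8
position: [532.4, 13.6, 228.2]
ee_rot: [0.798, -0.602, 0.0, 0.0]
contact_force: [-2.6, -1.8, 8.6]
gripper_width: -0.3
grasp_force: 4.1
clock: 6.1
position: [527.2, 31.1, 227.9]
ee_rot: [0.798, -0.602, 0.0, 0.0]
contact_force: [-3.5, -1.6, 6.4]
gripper_width: -0.0
grasp_force: 3.2
t 6.1 pos [527.2  31.1 227.9] F [-3.5 -1.6  6.4] w -0.0 g 3.2 yaw_y -164.06 z [-0.    -0.001 -1.   ]
shift [14.6  0.4 -0.1]
side [45, 42, 44, 45, 45, 44, 49, 45, 45, 50, 47, 52, 43, 73, 90, 94, 84, 84, 101, 145, 103, 165, 140, 161, 143, 165]
top [40, 43, 43, 44, 46, 48, 47, 49, 46, 42, 50, 57, 50, 46, 44, 46, 53, 57, 54, 52, 53, 52, 52, 52, 52, 53]
```

```bash
cat >> h.py <<'E'
def scan():
    from bench import arm
    for n in("side","top"):
        im=arm.get_image(n)["image"];o=[]
        for a in range(-56,21 if n=="side" else 57,4):
            A=np.radians(a);P=pose([519.6,14.2,.277],[(12,88*np.sin(A),115+88*np.cos(A))]);u,v=proj(n,P)[0];o.append(int(im[int(round(v)),int(round(u))].mean()))
        print(n,o)
E
python3 -m pendant '[[-0.006,0,0.0004,0,0,0,0],[-0.006,0,0.0007,0,0,0,0],[0,0,-0.006,0,0,0,0],[0.015,0,-0.002,0,0,0,0],[0.03,0,0,0,0,0,0],[0.01,0,0.003,0,0,0,0],[0,0,0.0035,0,0,0,0],[0,0,0.001,0,0,0,0],[0,0,0,0,0,0,0]]'
python3 -m pendant '[[-0.006,0,-0.0005,0,0,0,0],[-0.006,0,-0.0004,0,0,0,0],[-0.006,0,-0.0001,0,0,0,0],[-0.006,0,0,0,0,0,0]]';python3 -m pendant '[[-0.006,0,0,0,0,0,0],[-0.006,0,0,0,0,0,0],[-0.006,0,0,0,0,0,0]]'
python3 -c "
from h import *
delta([530.8,16.9,228]);scan()"
```

```text
clock: 7.1
position: [539.4, -10.7, 226.2]
ee_rot: [0.798, -0.603, 0.0, 0.0]
contact_force: [-0.2, -0.9, 2.1]
gripper_width: -0.1
grasp_force: 0.8
clock: 7.5
position: [532.5, 13.2, 227.9]
ee_rot: [0.798, -0.602, 0.0, 0.0]
contact_force: [-1.4, -1.9, 5.6]
gripper_width: 0.2
grasp_force: 2.9
clock: 7.8
position: [527.4, 30.6, 227.6]
ee_rot: [0.798, -0.602, -0.0, 0.0]
contact_force: [-2.4, -1.8, 3.8]
gripper_width: 0.1
grasp_force: 2.0
t 7.8 pos [527.4  30.6 227.6] F [-2.4 -1.8  3.8] w 0.1 g 2.0 yaw_y -164.08 z [-0.  0. -1.]
shift [14.1  0.5 -0.4]
side [71, 43, 43, 45, 44, 51, 91, 158, 74, 53, 49, 47, 47, 48, 64, 89, 97, 80, 79, 88]
top [49, 38, 41, 43, 42, 43, 73, 135, 114, 47, 41, 39, 57, 52, 47, 46, 46, 47, 54, 53, 53, 55, 54, 53, 53, 52, 53, 53, 54]
```

```bash
cat >> h.py <<'E'
def line():
    from bench import arm
    for n in("side","top"):
        im=cv2.GaussianBlur(arm.get_image(n)["image"].astype(np.float32).mean(2),(0,0),.6);an=np.arange(-50,30,.25);o=[]
        for x in(4,8,12,16,20):
            A=np.radians(an);P=pose([519.6,14.2,.277],np.c_[0*A+x,88*np.sin(A),115+88*np.cos(A)]);uv=proj(n,P).astype(np.float32)
            I=cv2.remap(im,uv[:,:1],uv[:,1:],cv2.INTER_CUBIC).ravel();w=np.clip(I-70,0,None)
            k=np.argmax(I[:]);m=abs(an-an[k])<7;o.append((round(float((w*an)[m].sum()/w[m].sum()),1),int(I[k])))
        print(n,o)
E
python3 -c "
from h import *
line()"
python3 -m pendant '[[0,0,-0.006,0,0,0,0],[0.012,0,-0.002,0,0,0,0],[0.03,0,0.001,0,0,0,0],[0,0,0.003,0,0,0,0],[0,0,0.004,0,0,0,0],[0,0,0.001,0,0,0,0],[0,0,0.001,0,0,0,0],[0,0,0,0,0,0,0]]'

```

```text
side [(26.8, 140), (-28.2, 153), (-28.1, 161), (-27.9, 167), (-27.7, 174)]
top [(-27.4, 120), (-27.4, 128), (-27.4, 123), (-27.4, 127), (-27.7, 110)]
clock: 8.8
position: [539.4, -10.7, 225.4]
ee_rot: [0.798, -0.602, 0.0, 0.0]
contact_force: [-1.3, -1.4, 1.7]
gripper_width: -0.2
grasp_force: 1.1
```

```bash
python3 -m pendant '[[0,0,0.0007,0,0,0,0],[0,0,0,0,0,0,0]]';python3 -m pendant '[[-0.006,0,-0.0005,0,0,0,0],[-0.006,0,-0.0004,0,0,0,0],[-0.006,0,-0.0001,0,0,0,0],[-0.006,0,0,0,0,0,0]]';python3 -c "
from h import *
delta([530.8,16.9,228]);line()"
```

```text
clock: 9.0
position: [539.5, -10.7, 225.0]
ee_rot: [0.798, -0.602, 0.0, -0.0]
contact_force: [-1.1, -1.4, 4.8]
gripper_width: -0.7
grasp_force: 2.1
clock: 9.4
position: [532.7, 12.5, 226.7]
ee_rot: [0.798, -0.603, 0.0, 0.0]
contact_force: [-2.7, -2.3, 7.4]
gripper_width: 0.3
grasp_force: 4.1
t 9.4 pos [532.7  12.5 226.7] F [-2.7 -2.3  7.4] w 0.3 g 4.1 yaw_y -164.1 z [ 0.    -0.001 -1.   ]
shift [-4.7  0.7 -1.3]
side [(26.8, 162), (26.7, 159), (26.6, 151), (26.5, 152), (-12.9, 162)]
top [(nan, 57), (nan, 63), (nan, 58), (nan, 55), (nan, 55)]h.py:38: RuntimeWarning: invalid value encountered in scalar divide
  k=np.argmax(I[:]);m=abs(an-an[k])<7;o.append((round(float((w*an)[m].sum()/w[m].sum()),1),int(I[k])))
```

```bash
sed -i 's/np.arange(-50,30,.25)/np.arange(-40,14,.25)/' h.py; python3 -m pendant '[[-0.006,0,0,0,0,0,0],[-0.006,0,0,0,0,0,0],[-0.005,0,0,0,0,0,0],[0,0,0,0,0,0,0]]'; python3 -m pendant '[[0,0,-0.003,0,0,0,0],[0,0,-0.003,0,0,0,0],[-0.03,0,-0.01,0,0,0,0],[-0.04,0,0,0,0,0,0],[0,0,0,0,0,0,0]]';python3 -c "
from h import *
from bench import arm
line()
s=arm.get_image('side')['image'][:,:,::-1];t=arm.get_image('top')['image'][:,:,::-1]
c=np.zeros((600,798,3),np.uint8)
c[:300,:400]=cv2.resize(t[155:200,270:330],(400,300),interpolation=cv2.INTER_CUBIC)
c[300:,:]=cv2.resize(s[178:223,290:350],(798,300),interpolation=cv2.INTER_CUBIC)
cv2.imwrite('pics/z4.png',c)"
```

```text
clock: 9.9
position: [527.7, 29.6, 226.3]
ee_rot: [0.798, -0.602, -0.0, -0.0]
contact_force: [-4.4, -0.3, 7.4]
gripper_width: -0.2
grasp_force: 3.7
clock: 10.4
position: [508.7, 99.3, 241.4]
ee_rot: [0.799, -0.601, -0.0, -0.001]
contact_force: [0.9, 0.3, 0.2]
gripper_width: 0.2
grasp_force: 0.0
side [(-1.3, 109), (-0.8, 113), (-0.2, 116), (0.3, 122), (0.9, 130)]
top [(0.6, 150), (0.6, 148), (0.7, 152), (0.7, 149), (0.8, 147)]
```

View pics/z4.png

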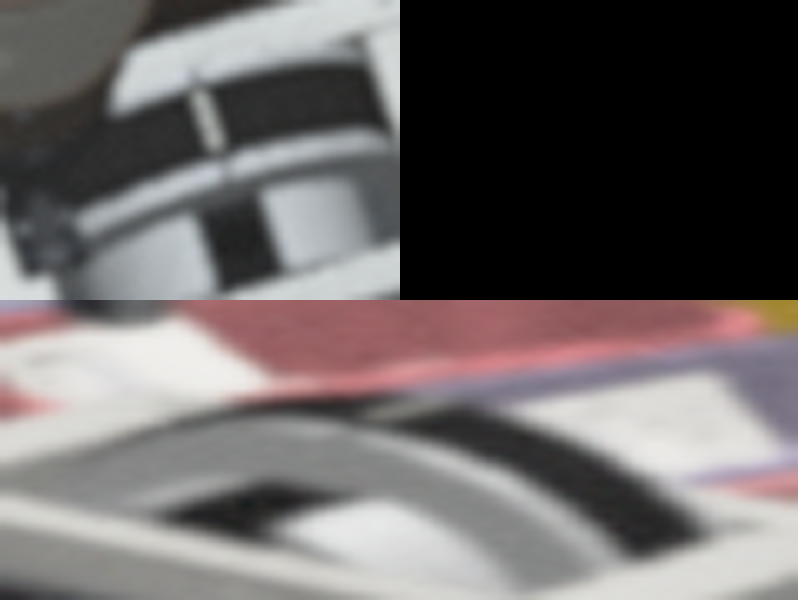

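The line runs from about (201,95) to (219,152) in the crop and the marks are at (193,72) and (228,168). The line is therefore a fraction of a degree left of the marks, so I'll measure it against the marks.

```bash
cat >> h.py <<'E'
def marks():
    from bench import arm
    im=np.mean([arm.get_image("top")["image"].astype(np.float32).mean(2) for _ in range(4)],0)
    an=np.arange(-8,8.1,.1)
    for r,x,sg in[(84,v,-1) for v in(-12,-9,-6,29,32,34)]+[(88,v,1) for v in(4,8,12,16,20)]:
        A=np.radians(an);P=pose([519.6,14.2,.277],np.c_[0*A+x,r*np.sin(A),115+r*np.cos(A)]);uv=proj("top",P).astype(np.float32)
        I=sg*cv2.remap(im,uv[:,:1],uv[:,1:],cv2.INTER_CUBIC).ravel()
        I=I-np.median(I);k=np.argmax(I);m=abs(an-an[k])<2.5;w=np.clip(I,0,None)
        print(x,sg,round(float((w*an)[m].sum()/w[m].sum()),2),int(I[k]))
E
python3 -c "
from h import *
marks()"
```

```text
-12 -1 0.05 26
-9 -1 -0.42 34
-6 -1 -0.73 33
29 -1 -0.02 28
32 -1 0.18 29
34 -1 0.04 21
4 1 0.68 99
8 1 0.54 94
12 1 0.7 100
16 1 0.63 95
20 1 0.85 100
```

```bash
python3 - <<'E'
from h import *
from bench import arm
print(np.round(arm.read_state()["joints"],2))
for n,(u0,v0,u1,v1) in(("top",(200,193,220,212)),("side",(253,187,268,203))):
    im=cv2.imread(f"pics/{n}0.png").astype(np.float32).mean(2)
    g=im[v0:v1,u0:u1]; print(n);print(g.astype(int)[::1,::1])
p=back("top",165+187/4.2-.4,145+240/4.2-.4,118);print(p)
E
```

```text
[ 0.5   0.22 -0.27 -0.   -1.08 -0.22]
top
[[216 215 215 213 214 212 203 192 187 183 172 165 160 157 155 151 142 129
  116 104]
 [225 226 226 227 227 226 224 222 221 220 218 217 217 217 215 214 204 191
  183 173]
 [224 224 224 224 223 224 225 225 225 225 226 227 227 228 227 227 225 224
  221 219]
 [223 223 223 223 224 224 223 223 220 218 219 223 225 224 225 225 225 225
  225 225]
 [219 222 223 224 223 222 219 210 201 193 197 208 217 222 224 224 224 223
  224 224]
 [212 220 223 223 223 215 198 180 166 161 165 176 194 216 223 224 224 223
  223 224]
 [210 214 220 223 218 198 171 154 147 146 145 149 166 197 219 224 224 223
  224 224]
 [209 209 214 218 210 183 154 143 144 144 142 138 141 171 208 222 223 224
  222 217]
 [210 208 214 218 205 177 150 143 142 145 144 136 124 143 189 219 224 222
  217 203]
 [219 218 219 220 210 180 151 141 141 142 141 132 114 128 177 216 223 219
  209 197]
 [225 223 221 223 217 189 153 139 137 138 133 118 105 132 184 217 222 217
  204 202]
 [223 223 222 223 220 201 167 140 127 119 110 103 116 160 204 221 223 219
  211 208]
 [223 222 223 223 223 217 195 161 129 
[... 912 characters left out ...]
138 149 162 165 164 157 152]
 [195 186 170 140 124 118 118 118 122 138 160 167 163 156 144]
 [190 176 154 124 103  99 100  99 105 134 165 178 169 157 139]
 [191 175 155 122  97  93  94  89 102 134 174 189 180 162 138]
 [200 193 170 133 102  88  91  93 100 134 176 197 195 179 152]
 [208 203 183 145 108  92  93  92 104 139 179 202 206 195 173]
 [207 207 191 163 127 108 104 106 120 151 185 204 208 204 188]
 [205 206 200 186 163 147 140 141 155 175 197 205 208 208 200]
 [196 207 208 202 193 188 181 182 186 193 200 203 205 207 208]
 [184 200 208 210 208 202 200 198 193 189 184 186 191 199 206]
 [175 192 204 208 211 210 207 197 183 171 163 159 172 190 204]]
[470.58875959 274.32122415 118.        ]
```

```bash
python3 -m pendant '[[0,0,-0.005,0,0,8.2,0.05],[0,0,0,0,0,8.2,0.05],[0,0,0,0,0,8.2,0.05],[0,0,0,0,0,8.2,0.05],[0,0,0,0,0,8.2,0.05],[0,0,0,0,0,8.2,0.05],[0,0,0,0,0,8.2,0.05],[0,0,0,0,0,8.2,0.05],[0,0,0,0,0,8.2,0.05],[0,0,0,0,0,8.2,0.05],[0,0,0,0,0,8.0,0.05],[0,0,0,0,0,0,0.05]]'
python3 -c "
from h import *
print(proj('side',[[472,275.2,106],[474,276.2,106]]),'meas 259.1 195.5',proj('top',[[472,275.2,118]]))
delta([473,275.7,170])"
```

```text
clock: 12.0
position: [509.3, 95.5, 246.3]
ee_rot: [-0.138, 0.99, -0.0, -0.0]
contact_force: [0.7, 1.0, -1.4]
gripper_width: 50.2
grasp_force: 0.0
[[258.58947163 194.89039484]
 [258.96709394 194.65289164]] meas 259.1 195.5 [[208.82098453 201.25825073]]
t 12.0 pos [509.3  95.5 246.3] F [ 0.7  1.  -1.4] w 50.2 g 0.0 yaw_y 105.83 z [-0. -0. -1.]
shift [-14.3 183.2  76.3]
```

```bash
python3 -m pendant '[[-0.0036,0.046,0,0,0,0,0.05],[-0.0036,0.046,0,0,0,0,0.05],[-0.0036,0.046,0.01,0,0,0,0.05],[-0.0036,0.0452,0.02,0,0,0,0.05],[0,0,0.03,0,0,0,0.05],[0,0,0.016,0,0,0,0.05],[0,0,0,0,0,0,0.05]]'
python3 -c "
from h import *
delta([472.6,275.5,124])
from bench import arm
s=arm.get_image('side')['image'][:,:,::-1];t=arm.get_image('top')['image'][:,:,::-1]
c=np.zeros((600,798,3),np.uint8)
c[:300,:400]=cv2.resize(t[175:220,180:240],(400,300),interpolation=cv2.INTER_CUBIC)
c[300:,:400]=cv2.resize(s[165:225,230:310],(400,300),interpolation=cv2.INTER_CUBIC)
cv2.imwrite('pics/z5.png',c)"
```

```text
clock: 12.7
position: [471.6, 275.3, 167.7]
ee_rot: [-0.139, 0.99, -0.002, -0.003]
contact_force: [-0.5, -0.2, 0.4]
gripper_width: 49.7
grasp_force: 0.0
t 12.7 pos [471.6 275.3 167.7] F [-0.5 -0.2  0.4] w 49.7 g 0.0 yaw_y 106.02 z [-0.005 -0.004 -1.   ]
shift [-1.2  0.  43.7]
```

View pics/z5.png

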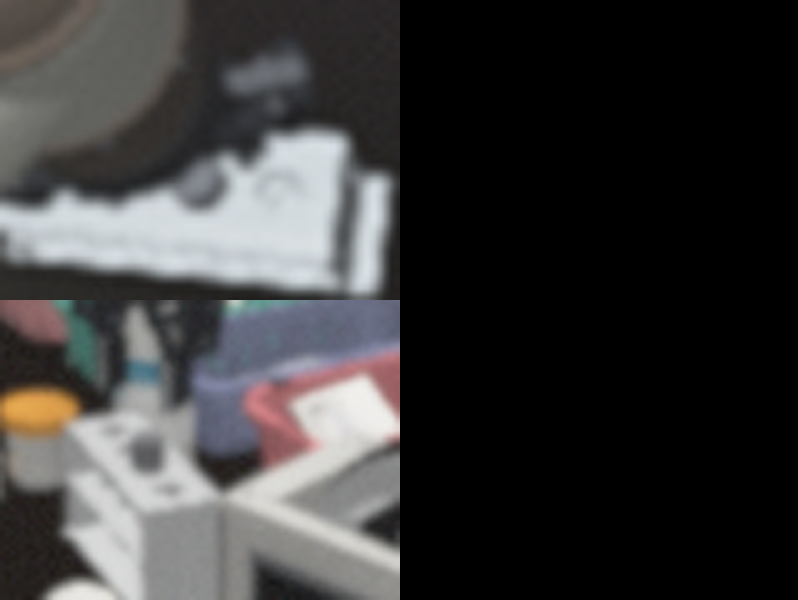

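The open fingers straddle the cap, which sits at (148,452) in the side crop. Next I'll descend and grip.

```bash
python3 -m pendant '[[-0.001,0,0.015,0,0,0,0.05],[0,0,0.015,0,0,0,0.05],[0,0,0.010,0,0,0,0.05],[0,0,0.003,0,0,0,0.05],[0,0,0,0,0,0,0.05]]'
python3 -m pendant '[[0,0,0,0,0,0,0.02],[0,0,0,0,0,0,0.015],[0,0,0,0,0,0,0.015],[0,0,0,0,0,0,0.015],[0,0,0,0,0,0,0.015]]'
```

```text
clock: 13.3
position: [474.2, 276.4, 127.8]
ee_rot: [-0.138, 0.99, 0.0, 0.0]
contact_force: [-0.7, -0.4, -0.9]
gripper_width: 50.3
grasp_force: 0.0
clock: 13.8
position: [474.4, 276.6, 128.5]
ee_rot: [-0.138, 0.99, 0.0, 0.001]
contact_force: [-0.2, -1.9, 6.7]
gripper_width: 20.7
grasp_force: 58.7
```

```bash
python3 -m pendant '[[0,0,-0.01,0,0,0,0.015],[0,0,-0.03,0,0,0,0.015],[0,0,-0.045,0,0,0,0.015],[0,0,-0.045,0,0,0,0.015],[0,0,-0.045,0,0,0,0.015],[0,0,-0.01,0,0,0,0.015],[0,0,0,0,0,0,0.015]]'
python3 -c "
from h import *
delta([486.5,5.5,315])
"
```

```text
clock: 14.5
position: [474.1, 277.2, 314.8]
ee_rot: [-0.138, 0.99, 0.002, 0.002]
contact_force: [-0.0, -0.0, -0.6]
gripper_width: 20.3
grasp_force: 59.1
t 14.5 pos [474.1 277.2 314.8] F [-0.  -0.  -0.6] w 20.3 g 59.1 yaw_y 105.88 z [ 0.003  0.004 -1.   ]
shift [  62.4 -264.7   -1.3]
```

```bash
python3 -m pendant '[[0.016,-0.02,0,0,0,0,0.015],[0.016,-0.04,0,0,0,0,0.015],[0.015,-0.045,0,0,0,0,0.015],[0.015,-0.045,0,0,0,0,0.015],[0,-0.045,0,0,0,0,0.015],[0,-0.04,0,0,0,0,0.015],[0,-0.02,0,0,0,0,0.015],[0,-0.01,0,0,0,0,0.015],[0,0,0,0,0,0,0.015],[0,0,0,0,0,0,0.015]]'
python3 -c "
from h import *
delta([486.5,5.5,314])
from bench import arm
s=arm.get_image('side')['image'][:,:,::-1];t=arm.get_image('top')['image'][:,:,::-1]
P=[486.5,5.5,209];print(proj('side',P),proj('top',P))
c=np.zeros((600,800,3),np.uint8)
c[:,:420]=cv2.resize(t[140:225,270:330],(420,600),interpolation=cv2.INTER_CUBIC)
c[:,424:]=cv2.resize(s[140:240,275:338],(376,600),interpolation=cv2.INTER_CUBIC)
cv2.imwrite('pics/z6.png',c)"
```

```text
clock: 15.5
position: [486.3, 5.2, 311.5]
ee_rot: [-0.138, 0.99, 0.0, -0.001]
contact_force: [0.4, 0.2, 0.6]
gripper_width: 20.0
grasp_force: 59.1
t 15.5 pos [486.3   5.2 311.5] F [0.4 0.2 0.6] w 20.0 g 59.1 yaw_y 105.89 z [-0.002 -0.    -1.   ]
shift [-0.2  0.3 -2.5]
[[309.77990382 196.43433976]] [[306.16969598 188.16411762]]
```

View pics/z6.png

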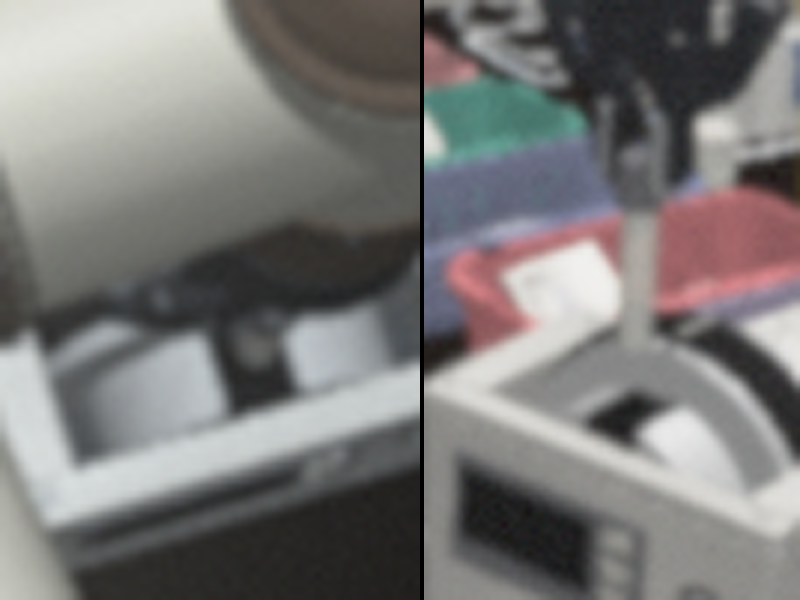

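```bash
python3 - <<'E'
from h import *
from bench import arm
s=arm.read_state()["position"];print(s)
im={n:np.mean([arm.get_image(n)["image"].astype(np.float32).mean(2) for _ in range(4)],0) for n in("side","top")}
np.save("im.npy",im)
B=np.array([s[0],s[1],s[2]-106.5])
for n in im:
    for dz in(0,8,30,60):print(n,dz,proj(n,B+[0,0,dz]).round(1))
    print("dx10",proj(n,B+[10,0,0])-proj(n,B),"dy10",proj(n,B+[0,10,0])-proj(n,B))
print(im["top"][183:198,296:322].astype(int))
for v in(178,182,186,190,194):print(v,im["side"][v,302:320].astype(int))
print(im["side"][190:206,310:312].astype(int).T)
E
```

```text
[486.47461967   5.60361185 312.03177356]
side 0 [[309.7 197.6]]
side 8 [[309.8 194.9]]
side 30 [[310.2 187.6]]
side 60 [[310.7 177.4]]
dx10 [[ 2.94942875 -0.78942797]] dy10 [[-2.08540474 -1.35949883]]
top 0 [[306.  188.5]]
top 8 [[306.3 187.8]]
top 30 [[307. 186.]]
top 60 [[307.9 183.3]]
dx10 [[-0.10232313 -3.71228738]] dy10 [[-3.80038928  0.05117392]]
[[ 53  54  53  52  51  47  46  43  43  44  49  60  67  62  52  45  45  50
   53  55  58  62  69  78  91 103]
 [ 48  49  52  55  52  47  44  47  50  53  58  73  85  81  68  61  72  90
  100 104 109 116 121 125 133 137]
 [ 49  55  59  62  59  51  49  55  64  64  64  73  84  83  80  89 117 143
  152 154 158 162 161 159 156 152]
 [ 74  86  88  77  64  53  52  64  74  77  71  70  73  79  94 125 159 179
  183 181 180 178 174 170 163 155]
 [122 135 128 100  66  51  53  67  81  86  84  82  80  88 117 157 184 192
  191 187 184 180 176 171 165 157]
 [166 175 165 127  78  51  52  67  84  94  95  96  92  96 126 167 190 195
  191 187 184 180 176 172 166 159]
 [187 191 183 148  94  53  47  60  81  94  99  99  93  88 113 159 188 194
  191 188 184 181
[... 715 characters left out ...]
47  49  57  68  83 105 130 151
  165 178 187 193 200 203 203 202]
 [185 188 191 191 187 161 113  66  52  63  73  86 106 126 144 162 179 190
  195 200 202 203 204 203 203 201]]
178 [145 139 133 129 128 128 139 151 161 164 159 150 135 123 119 118 117 116]
182 [237 231 208 166 136 132 147 161 168 168 163 149 131 122 120 120 121 118]
186 [238 238 238 235 225 196 167 165 168 168 161 147 128 118 115 112 116 123]
190 [231 233 235 235 229 207 170 160 161 159 158 155 151 152 153 150 151 153]
194 [197 185 168 148 135 130 142 155 158 154 137 106  70  51  57  79 105 117]
[[161 160 160 160 158 159 159 155 145 137 135 134 133 131 116  83]
 [159 157 156 154 154 155 156 155 145 137 136 135 135 132 119  90]]
```

```bash
python3 -m pendant '[[-0.001,-0.001,0,0,0,0,0.015],[0,0,0.01,0,0,0,0.015],[0,0,0.01,0,0,0,0.015],[0,0,0.006,0,0,0,0.015],[0,0,0,0,0,0,0.015]]'
python3 -m pendant '[[0,0,0.002,0,0,0,0.015],[0,0,0.002,0,0,0,0.015],[0,0,0,0,0,0,0.015]]'
python3 -m pendant '[[0,0,0.0015,0,0,0,0.015],[0,0,0.0015,0,0,0,0.015]]'
```

```text
clock: 16.5
position: [487.2, 3.7, 284.8]
ee_rot: [-0.138, 0.99, -0.0, -0.002]
contact_force: [0.2, 0.7, -0.0]
gripper_width: 20.5
grasp_force: 59.1
clock: 16.8
position: [487.9, 4.0, 282.3]
ee_rot: [-0.138, 0.99, 0.0, -0.0]
contact_force: [-0.8, 0.2, -0.2]
gripper_width: 20.7
grasp_force: 59.1
clock: 17.0
position: [488.0, 4.0, 279.5]
ee_rot: [-0.138, 0.99, 0.0, 0.0]
contact_force: [-0.3, 0.4, -0.3]
gripper_width: 20.1
grasp_force: 59.1
```

```bash
for i in 1 2 3; do python3 -m pendant '[[0,0,0.0015,0,0,0,0.015],[0,0,0.0015,0,0,0,0.015]]' | grep -E 'pos|contact'; done
```

```text
position: [488.0, 3.9, 276.3]
contact_force: [0.8, 0.3, -0.4]
position: [488.0, 3.9, 273.3]
contact_force: [-0.2, 1.0, 0.2]
position: [488.0, 3.9, 270.3]
contact_force: [-0.4, 0.0, 0.2]
```

```bash
for i in 1 2 3; do python3 -m pendant '[[0,0,0.004,0,0,0,0.015],[0,0,0.004,0,0,0,0.015],[0,0,0.004,0,0,0,0.015],[0,0,0.004,0,0,0,0.015]]' | grep -E 'clock|pos|contact|width'; done
```

```text
clock: 18.0
position: [487.9, 3.9, 253.9]
contact_force: [0.3, -0.9, -0.6]
gripper_width: 20.3
clock: 18.4
position: [488.0, 3.9, 238.1]
contact_force: [0.7, -0.3, 0.3]
gripper_width: 20.0
clock: 18.8
position: [487.9, 4.0, 222.1]
contact_force: [-0.7, 0.8, -0.3]
gripper_width: 20.3
```

```bash
python3 -m pendant '[[0,0,0.003,0,0,0,0.015],[0,0,0.003,0,0,0,0.015],[0,0,0.002,0,0,0,0.015]]' | grep -E 'pos|contact';for i in 1 2 3; do python3 -m pendant '[[0,0,0.001,0,0,0,0.015],[0,0,0,0,0,0,0.015]]' | grep -E 'pos|contact'; done
```

```text
position: [487.9, 3.9, 214.1]
contact_force: [0.1, 0.5, -0.4]
position: [487.9, 3.9, 213.3]
contact_force: [-0.5, -0.4, -0.7]
position: [487.9, 3.9, 212.4]
contact_force: [0.2, -0.2, -0.2]
position: [487.9, 3.9, 211.3]
contact_force: [-0.3, 0.4, -0.4]
```

```bash
for i in 1 2 3; do python3 -m pendant '[[0,0,0.0008,0,0,0,0.015],[0,0,0,0,0,0,0.015]]' | grep -E 'pos|contact'; done
```

```text
position: [487.9, 3.9, 210.5]
contact_force: [-0.1, -1.0, -0.2]
position: [487.9, 3.9, 209.7]
contact_force: [-0.3, 0.1, -0.5]
position: [488.1, 3.9, 209.4]
contact_force: [-0.5, 0.3, 2.0]
```

```bash
python3 -m pendant '[[0,0,0,0,0,0,0.03],[0,0,0,0,0,0,0.045],[0,0,0,0,0,0,0.045],[0,0,0,0,0,0,0.045],[0,0,0,0,0,0,0.045]]'; python3 -m pendant '[[0,0,-0.005,0,0,0,0.045],[0,0,-0.02,0,0,0,0.045],[0,0,-0.03,0,0,0,0.045],[0,0,-0.04,0,0,0,0.045],[0.02,0.045,0,0,0,0,0.045],[0,0.045,0,0,0,0,0.045],[0,0.045,0,0,0,0,0.045],[0,0.045,0,0,0,0,0.045],[0,0,0,0,0,0,0.045]]'
python3 -c "
from h import *
from bench import arm
line()
s=arm.get_image('side')['image'][:,:,::-1];t=arm.get_image('top')['image'][:,:,::-1]
c=np.zeros((600,800,3),np.uint8)
c[:300,:]=cv2.resize(t[155:200,250:370],(800,300),interpolation=cv2.INTER_CUBIC)
c[300:,:400]=cv2.resize(s[170:230,275:355],(400,300),interpolation=cv2.INTER_CUBIC)
c[300:,400:]=cv2.resize(t[130:270,180:367],(400,300))
cv2.imwrite('pics/z7.png',c)"
```

```text
clock: 20.8
position: [487.9, 3.9, 208.9]
ee_rot: [-0.138, 0.99, -0.0, -0.0]
contact_force: [-0.0, 0.4, 0.1]
gripper_width: 45.1
grasp_force: 0.0
clock: 21.7
position: [418.6, 175.4, 304.6]
ee_rot: [-0.141, 0.99, 0.001, 0.001]
contact_force: [-0.8, 0.3, 0.6]
gripper_width: 45.1
grasp_force: 0.0
side [(-1.3, 111), (-0.8, 114), (-0.2, 118), (0.4, 124), (0.9, 130)]
top [(0.6, 153), (0.6, 152), (0.7, 157), (0.7, 153), (0.8, 152)]
```

View pics/z7.png

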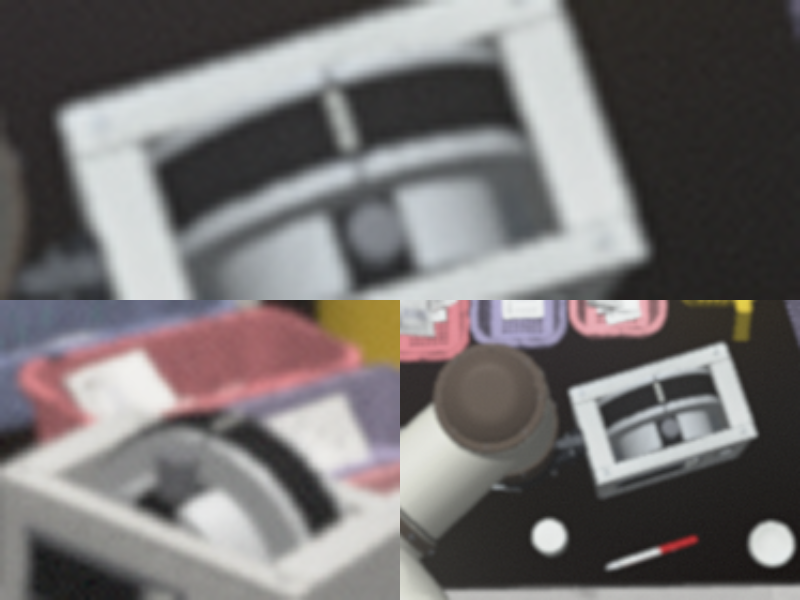

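The tube is seated: its cap is on the mouth at crop (375,230), level with the height predicted from the rack. The white line is still at the marks, and the other things are untouched.

```bash
python3 -c "
from bench import arm
print(arm.job_done())"
```

```text
the job is handed in; nothing more can be done
None
```

I handed the job in at about 22 s: the drum rests within about 1° of straight up, and the tube is in the well with its cap on the mouth and released. The highest force I read on the drum was about 9 N.

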